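Tip a standing square tube into the stock channel and push it home

ROBOT

A 6-joint arm with a two-finger parallel gripper is mounted at the origin on a cart in front of the work surface, level with it; the furniture and walls round the work are solid. World frame = base frame: x ahead of the robot, y to its left, z up, the work surface at z = 0. Lengths are in m, angles in rad, forces in N, time in s.
With the tool pointing down it reaches from about 0.35 to 0.8 m from the base axis. Payload 7.3 kg.
Tool frame: the origin (TCP) lies between the finger pads; the fingertips stand 25 mm ahead of it and the grasp point (between the pads) lies 6 mm ahead of it (r.tip_extent is the distance from the TCP to the fingertips, in m); z points along the fingers, y is the line along which they close (so a half turn about z gives the same grasp; the last joint's range is limited). The gripper opens to 85 mm and grips with 20 to 120 N. Pads are 22 mm wide; open, the fingers measure 114 mm over their backs; the gripper's body (76 mm by 85 mm) begins 54 mm behind the grasp point. The pads swing forward as they close: fully open they stand 13 mm farther back than shut.
Start: joints at [-1.271, 0.342, 1.524, -0, 1.275, -0.146], TCP at [0.226, -0.474, 0.256] pointing down, gripper open.
Joint ranges: [-2.53, 2.53], [-0.77, 2.02], [0.04, 2.7], [-1, 4.14], [0.28, 2.66], [-3.11, 3.11]. Speed limits (rad/s): [2.57, 2.57, 3.14, 3.14, 3.14, 3.14].

INTERFACE

Orientations are given as a unit quaternion [x, y, z, w].
In Python, from workcell import r, command_gripper, optics gives the robot as it stands. The module is installed in compiled form; this text tells all that it offers. Calls block until the motion is done:
- r.reach(position, orientation): joint-space move of the TCP to a pose.
- r.move_straight(position, orientation=None, speed=0.15, max_force=None): straight line of the TCP; orientation=None keeps the orientation; speed is the mean speed in m/s. With max_force (N) it stops when the force on the tool has changed by that much, and returns True; else False.
- r.movej(angles): joint-space move.
- command_gripper(opening, force=None): finger opening in m; force is the grip in N (None keeps the last); returns when the fingers have stopped.
- r.hold(seconds).
- r.solve_ik(position, orientation): joint angles nearest the present ones, or None.
- r.read_state(): the state.
- optics.get_image(name): name is "side" or "top"; returns (picture, depth): 384x512x3 uint8, red, green, blue; 384x512 float32, m along the optical axis (not along the pixel's ray), 0 where there is no reading.
- optics.camera_model(name): a dict with "K" (3x3 intrinsics, pixels), "R" (3x3) and "t" (3): a world point X has camera coordinates R X + t. Camera axes: x right, y down, z forward; pixel columns grow to the right and rows downward; lengths in m; the calibration is good to about 2 mm. A picture is of the moment at which its call begins. camera_model takes no time and is no camera call.
A pose or a line that the arm cannot do raises r.PlanningError and nothing moves.
- r.finish_job(): hands the job in; it is judged then, once.
The state is a dict: "time_s": time; "joint_positions": joint angles; "dq": joint speeds; "tau": joint torques, N m; "eef_pos": TCP position; "eef_rot": TCP orientation; "contact_force": force on the tool from outside, world axes, zero at the start; "torque": the same for the moment, N m; "grip_width": finger opening in m; "grip_force": force on a finger pad.
Only numpy, scipy, OpenCV 4.12 (cv2) and the standard library are available. Lean on these libraries where they do the work, as an engineer would, in place of code of your own. Each camera call takes 0.05 s, during which the arm holds its last target. There are 200 camera calls.

TASK

A short length of square tube stands on end at the open end of the bolted-down stock channel. Without gripping or lifting it, push it over near its top so that it falls flat into the channel between the side rails with its top towards the end stop, and then push it along the channel by its near end until it is fully up against the end stop. Leave the round tube and the round slug beside the channel standing where they are, and finish clear of everything.

Things in the scene. Friction and masses are not known exactly. Their poses are not given: they have to be found in the camera images.
- channel: Stock channel bolted to the bench: steel plate 300 x 106 x 8 mm, two side rails, an end stop. Origin: centre of the plate's underside, on the bench; x along the channel towards the stop, y across, z up. Plate's upper face z = 8 mm. Rails x = -148 to 130 mm, inner faces y = +-25 mm, tops z = 26 mm. The end at x = -150 mm is open.
- stop_face (a point): Middle of the end stop's face, which looks back along the channel: channel x = 130 mm, y = 0, z = 25.5 mm. The stop block is 20 mm thick and 74 mm wide, its top at z = 42 mm.
- square_tube: Loose dark steel square tube 150 x 35 x 35 mm, 0.25-0.5 kg. Own x along its length. Origin: mid-length, centre of the long face that looks at the stop as it stands; own z points away from the stop (the back face is 35 mm behind). It stands on the plate between the rails, own x up, origin at channel x -115 to -75 mm, square within 0.08 rad. Falls once tilted 13 degrees; pushed low it slides.
- tube_head (a point): Centre of the square tube's upper end as it stands at the start (own x = +75, z = 17.5 mm), 158 mm above the bench; this end has to meet the stop. Lying in the channel it is 25.5 mm above the bench.
- tube_foot (a point): Centre of the square tube's lower end as it stands at the start (own x = -75, z = 17.5 mm); the end to push once the tube lies. Tipped towards the stop, the tube turns about its lower edge on that side and lies with its top end some 45 to 110 mm short of the stop.
- round_tube: Dark round tube, 48 mm across, 90 mm tall, standing loose on the bench beside the channel, on the side away from the robot, 100 to 140 mm from the channel's middle line. Origin: centre of its foot, z up. To be left alone.
- round_slug: Bright round steel slug, 44 mm across, 45 mm tall, standing loose on the bench beside the round tube. Origin: centre of its foot, z up. To be left alone.
Not all that is in view belongs to the job. What is shaped like the square_tube but blue or yellow is not meant.

How it is judged:
On the way, in this order (a step that is already met when the one before it is completed fails the run):
1. the square tube has been tipped over and lies flat in the channel, its top end towards the stop and not yet at it (angle between square_tube's own x axis and vertical between 1.51 and 1.63 rad and height (world z) of each of tube_head, tube_foot below 0.032 m and angle between the x axis of square_tube and the x axis of channel, either way round below 0.13 rad and y of tube_head in the frame of channel between -0.014 and 0.014 m and y of tube_foot in the frame of channel between -0.014 and 0.014 m and x of tube_head in the frame of channel between 0 and 0.12 m), for 0.2 s.
2. its top end is up against the end stop (angle between square_tube's own x axis and vertical between 1.51 and 1.63 rad and height (world z) of each of tube_head, tube_foot below 0.032 m and angle between the x axis of square_tube and the x axis of channel, either way round below 0.13 rad and y of tube_head in the frame of channel between -0.014 and 0.014 m and y of tube_foot in the frame of channel between -0.014 and 0.014 m and x of tube_head in the frame of channel between 0.125 and 0.134 m), for 0.2 s.
At the end, for the whole second after the job is handed in: Square tube flat in the channel between the rails (level within 3.5 degrees, ends within 14 mm of the middle line), the end that was its top within 5 mm of the stop, at rest; round tube and round slug upright within 25 mm of where they stood (all of step 2 and linear speed of square_tube below 0.02 m/s and angular speed of square_tube below 0.1 rad/s and distance of each of round_tube, round_slug from where it was at the start of the episode below 0.025 m and angle between each of round_tube, round_slug's own z axis and vertical below 0.1 rad); the robot touches nothing.
It fails at once if the square tube is lifted: its foot leaves the plate, or it is carried level (height (world z) of tube_foot above 0.045 m or height (world z) of tube_head above 0.185 m or (angle between square_tube's own x axis and vertical between 1.52 and 1.62 rad and height (world z) of tube_head above 0.042 m and height (world z) of tube_foot above 0.038 m)).
It fails at once if the round tube or the round slug is knocked over or shoved aside (distance of any of round_tube, round_slug from where it was at the start of the episode above 0.03 m or angle between any of round_tube, round_slug's own z axis and vertical above 0.3 rad).
It also fails if it takes over 48 s, if anything falls off the work surface, if the arm or the gripper's body presses on something with over 40 N, if the wrist force passes 120 N, or if a joint passes its speed limit or range.

## Working session

There is one attempt and no reset: what is moved stays moved. The work goes in short steps, each a Python script; the robot and the scene stay as the last script left them, time stands still between calls to the robot, and variables do not carry over. Pictures are saved under pics/ and viewed, at most 10 in all, crops included, and the job is handed in when it is done.

```bash
mkdir -p pics; python3 - <<'E'
from workcell import r, optics
import cv2,numpy as np
for n in("side","top"):
    p,d=optics.get_image(n); np.savez(f"{n}0.npz",p=p,d=d,**optics.camera_model(n))
    cv2.imwrite(f"pics/{n}0.png",cv2.cvtColor(p,cv2.COLOR_RGB2BGR))
    m=optics.camera_model(n); print(n,-m["R"].T@m["t"],m["R"][2],(d==0).mean())
s=r.read_state(); print(s["time_s"],s["eef_pos"],s["eef_rot"])
E
```

```text
side [ 0.47137699 -0.67217319  0.67112163] [ 0.05915321  0.77226565 -0.63253985] 0.004048665364583333
top [0.43593592 0.00837299 0.9447912 ] [ 0.1369221  -0.00655235 -0.99056015] 0.004038492838541667
0.1 [ 0.22629338 -0.47337716  0.2557003 ] [ 9.75263599e-01  2.21044013e-01 -4.80004218e-05 -6.73792473e-04]
```

View pics/top0.png

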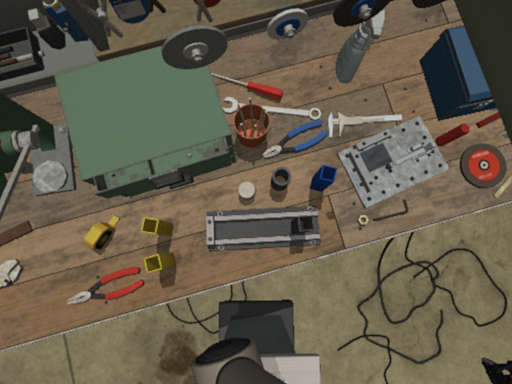

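View pics/side0.png

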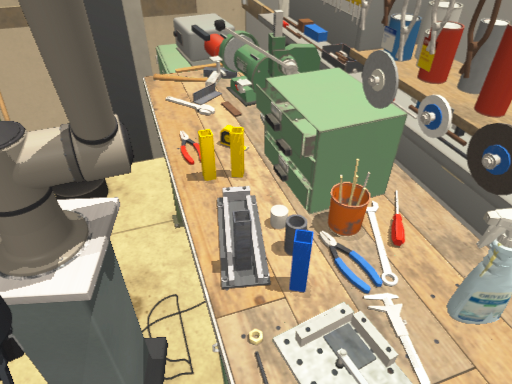

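The top view shows the channel at px (208–320, 208–250) with its stop at the left (world +y). The dark tube stands at about (302,225), the round tube at (280,180) and the slug at (246,190). The blue and yellow tubes are distractors. Next I'll measure from depth.

```bash
cat > h.py <<'E'
import numpy as np,cv2
def world(p,d,K,R,t):
    v,u=np.mgrid[:d.shape[0],:d.shape[1]]
    c=np.stack([(u-K[0,2])/K[0,0]*d,(v-K[1,2])/K[1,1]*d,d],-1)
    return (c-t)@R
E
python3 - <<'E'
from h import *
z=np.load("top0.npz"); W=world(**z)
x0,y0,x1,y1=190,155,350,265
c=z["p"][y0:y1,x0:x1]; h=np.clip(W[y0:y1,x0:x1,2]*1000,0,180)
hm=cv2.applyColorMap((np.minimum(h,60)/60*255).astype(np.uint8),cv2.COLORMAP_JET)
o=np.vstack([cv2.resize(a,None,fx=2.7,fy=2.7,interpolation=cv2.INTER_NEAREST) for a in (c[...,::-1],hm)]); cv2.imwrite("pics/crop.png",o)
def reg(n,zlo,zhi,m0):
    m=((W[...,2]>zlo)&(W[...,2]<zhi)&m0).astype(np.uint8); k,l,st,_=cv2.connectedComponentsWithStats(m)
    for i in range(1,k):
        if st[i,4]>25:
            P=W[l==i]; rr=cv2.minAreaRect((P[:,:2]*1000).astype(np.float32)); print(n,st[i],P.mean(0).round(4),P[:,2].std().round(4),"rect",np.round(rr[0],1),np.round(rr[1],1),round(rr[2],1))
m=np.zeros(W.shape[:2],bool); m[y0:y1,x0:x1]=1
reg("stop",.036,.043,m);reg("rails",.020,.031,m);reg("plate",.005,.012,m);reg("tube",.148,.168,m);reg("round",.08,.1,m);reg("all",.004,.2,m)
E
```

```text
stop [206 216   9  29 176] [0.476  0.118  0.0409] 0.0013 rect [476.7 118.2] [73.  19.9] 3.4
rails [214 210 105  16 479] [ 0.5135 -0.025   0.0255] 0.0017 rect [513.9 -28.2] [ 24.  277.8] 5.2
rails [215 234 106  10 485] [ 0.452  -0.0309  0.0256] 0.0016 rect [452.1 -32. ] [ 12.  278.1] 2.3
plate [311 205   7   6  34] [ 0.5342 -0.1608  0.0083] 0.0019 rect [ 533.7 -160.2] [17.1 14.3] 87.9
plate [208 206 102  10 486] [ 0.5279 -0.01    0.0078] 0.0014 rect [527.9  -9.7] [ 14.5 275. ] 2.4
plate [ 215  215  105   25 1495] [ 0.4821 -0.0094  0.0079] 0.0015 rect [483.4 -31.2] [ 49.8 280.2] 2.3
plate [300 221   4   9  27] [ 0.4875 -0.1256  0.0076] 0.0017 rect [ 486.9 -124.9] [21.8  8.4] 2.1
plate [209 238 112  13 612] [ 0.4377 -0.0226  0.0079] 0.0015 rect [437.8 -24.1] [ 16.  298.8] 2.3
tube [298 215  17  16  93] [ 0.4846 -0.1142  0.1565] 0.0026 rect [ 484.4 -114.4] [34.8 35.5] 4.1
round [273 166  19  20 147] [ 0.6074 -0.0681  0.0886] 0.0026 rect [607.5 -67.3] [46.6 46.8] 44.7
round [315 178  15   9  31] [ 0.5862 -0.1644  0.0897] 0.006 rect [ 585.6 -166.1] [36.2 11. ] 55.5
all [190 155  24   8 101] [0.6353 0.1292 0.1755] 0.0013 rect [639.6 123.3] [16.5 54.1] 17.3
all [190 155  47  28 405] [0.6326 0.1092 0.0832] 0.071 rect [628.1 107.6] [ 38.1 137.2] 21.5
all [339 155  11  22 133] [ 0.6574 -0.2513  0.0128] 0.0027 rect [ 652.5 -256.7] [63.7 23.1] 22.7
all [311 164  27  27 478] [ 0.5986 -0.1705  0.0986] 0.0421 rect [ 600.3 -172.1] [35.5 35.2] 75.6
all [271 166  21  24 320] [ 0.6066 -0.0671  0.0648] 0.0272 rect [607.1 -67.5] [47.5 47. ] 44.7
all [239 181  16  19 245] [0.5794 0.0216 0.042 ] 0.0081 rect [581.3  21.9] [39.5 44.1] 89.5
all [ 206  205  115   46 4374] [ 0.4814 -0.019   0.021 ] 0.0292 rect [482.6 -21.7] [106.1 300. ] 2.4
```

View pics/crop.png

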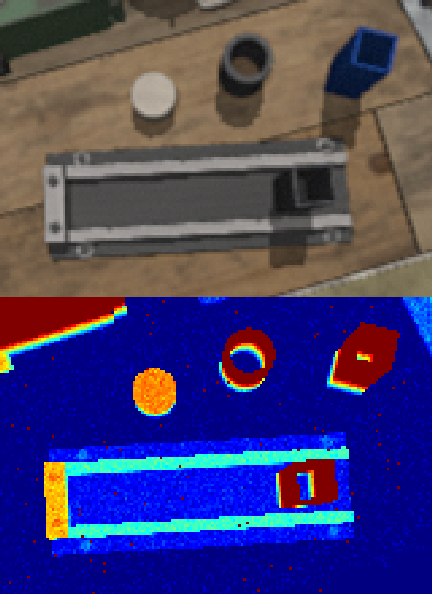

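The geometry agrees with the given sizes:

| Item | Measured | Given |
|---|---|---|
| Channel | 300 × 106 mm, centre (0.4826, -0.0217), x axis at 92.4° | 300 × 106 mm |
| Tube top | 35 mm square, z 0.157, channel x -93 mm, y +2 mm | 35 mm square, z 0.158 |

The tube's front face is therefore at x -75 mm. I'll tip it now.

```bash
cat >> h.py <<'E'
a=np.deg2rad(92.4); C=np.array([.4826,-.0217]); ex=np.array([np.cos(a),np.sin(a)]); ey=np.array([-ex[1],ex[0]])
Q=[np.cos(a/2),np.sin(a/2),0,0]
def ch(x,y,z): return list(C+ex*x+ey*y)+[z]
def chan(W): return np.stack([(W[...,:2]-C)@ex,(W[...,:2]-C)@ey,W[...,2]],-1)
E
python3 - <<'E'
from h import *
from workcell import r,command_gripper,optics
command_gripper(.010,20)
te=r.tip_extent; te=te() if callable(te) else te
print(te,r.solve_ik(ch(-.16,.002,.26),Q))
r.reach(ch(-.16,.002,.26),Q)
r.move_straight(ch(-.16,.002,.118+te),speed=.12)
print(r.move_straight(ch(-.084,.002,.118+te),speed=.04,max_force=25))
s=r.read_state();print(s["time_s"],chan(np.array(s["eef_pos"])),s["contact_force"],s["grip_width"])
r.hold(.7)
r.move_straight(ch(-.15,0,.118+te),speed=.1)
for n in("top","side"):
    p,d=optics.get_image(n); np.savez(f"{n}1.npz",p=p,d=d,**optics.camera_model(n))
    cv2.imwrite(f"pics/{n}1.png",p[...,::-1])
E
```

```text
0.025 [-5.04240656e-01  3.30015654e-01  1.53128939e+00 -4.44089210e-16
  1.28028761e+00 -5.46128558e-01]
False
5.4333 [-0.08417382  0.00198498  0.14301046] [ 0.31215253 -1.09346021 -0.11493232] 0.00961524203617098
```

View pics/side1.png

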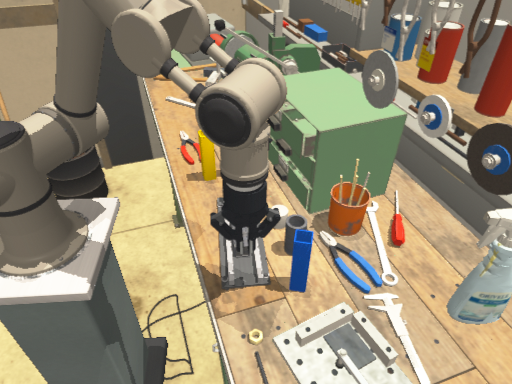

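The arm covers the channel in this view (around px (245,240)), so I'll check the tube in the top-view depth.

```bash
cat >> h.py <<'E'
def lying(z):
    P=chan(world(**z)); m=(abs(P[...,1])<.022)&(P[...,0]>-.15)&(P[...,0]<.127)&(P[...,2]>.034)&(P[...,2]<.052)
    P=P[m]; return len(P), P.min(0).round(4),P.max(0).round(4),np.median(P,0).round(4), cv2.minAreaRect((P[:,:2]*1000).astype(np.float32))
E
python3 - <<'E'
from h import *
z=np.load("top1.npz"); print(lying(z))
cv2.imwrite("pics/crop1.png",cv2.resize(z["p"][120:280,170:370,::-1],None,fx=3,fy=3))
E
```

```text
(778, array([-0.0703, -0.0146,  0.0358]), array([0.0799, 0.022 , 0.0473]), array([0.0049, 0.004 , 0.0425]), ((4.762290954589844, 3.9049196243286133), (149.93856811523438, 35.01346969604492), 1.13179349899292))
```

View pics/crop1.png

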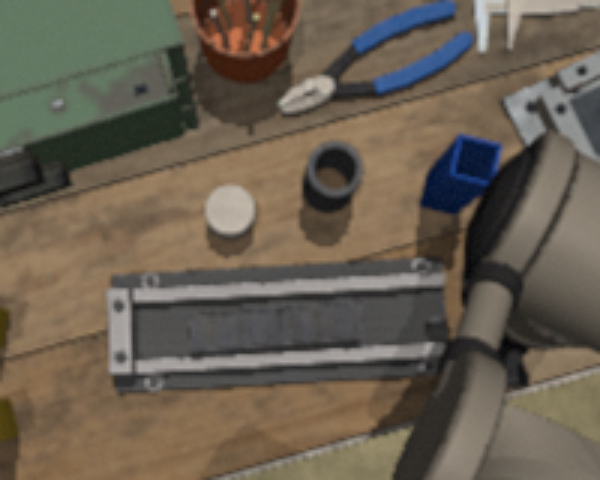

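The crop shows the tube lying flat in the channel at about px (190–365, 305–350). From depth it spans x -70 to 80 mm, y 4 mm, top at 43 mm. I'll push it to the stop.

```bash
python3 - <<'E'
from h import *
from workcell import r,optics
z=.028+.025
r.move_straight(ch(-.115,.003,.143),speed=.15)
print(r.move_straight(ch(-.115,.003,z),speed=.08,max_force=15))
print(r.move_straight(ch(-.045,.003,z),speed=.04,max_force=15))
print(r.move_straight(ch(-.022,.003,z),speed=.015,max_force=12))
s=r.read_state();print(s["time_s"],chan(np.array(s["eef_pos"])),s["contact_force"])
r.hold(.4)
r.move_straight(ch(-.115,.003,z),speed=.1)
r.move_straight(ch(-.16,.003,.26),speed=.15)
n="top";p,d=optics.get_image(n); np.savez(f"{n}2.npz",p=p,d=d,**optics.camera_model(n))
print(lying(np.load("top2.npz")))
cv2.imwrite("pics/crop2.png",cv2.resize(p[120:280,170:370,::-1],None,fx=3,fy=3))
print(r.read_state()["time_s"])
E
```

```text
False
False
True
11.6667 [-0.02902063  0.00266556  0.05296993] [ 0.47885879 -3.4372172   1.81264904]
(766, array([-0.0196, -0.0152,  0.0371]), array([0.1269, 0.0198, 0.0477]), array([0.0536, 0.0022, 0.0425]), ((53.615055084228516, 2.2020673751831055), (146.57310485839844, 34.964805603027344), 0.09853510558605194))
14.6833
```

View pics/crop2.png

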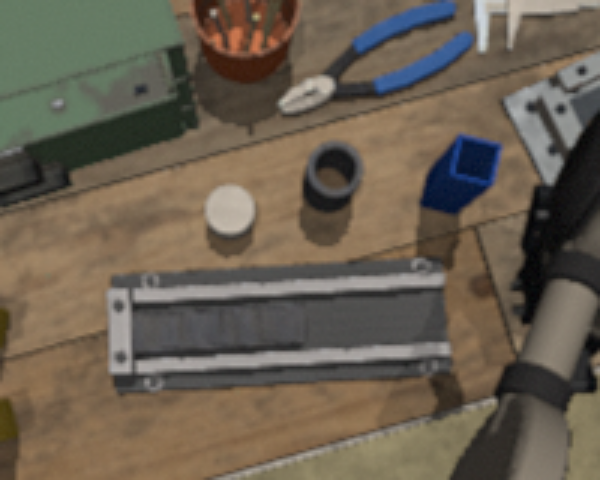

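The tube meets the stop at px (132,328) with no gap. Its foot end is at x -19.6 mm, which puts the head at 130 mm. The round tube (332,178) and slug (230,210) haven't moved, and the arm is clear, so I'll hand in.

```bash
python3 -c "
from workcell import r
print(r.finish_job())"
```

```text
the job is handed in; nothing more can be done
None
```

I tipped the square tube flat into the channel and pushed it up against the end stop, left the round tube and slug standing where they were, backed the arm clear, and handed the job in at about 15 s; no verdict was returned.

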